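Sweep the loose nuts into the bench pan

ROBOT

A 6-joint arm with a two-finger parallel gripper is mounted at the origin on the work surface; the furniture and walls round the work are solid. World frame = base frame: x ahead of the robot, y to its left, z up, the work surface at z = 0. Lengths are in m, angles in rad, forces in N, time in s.
With the tool pointing down it reaches from about 0.375 to 0.75 m from the base axis. Payload 9 kg.
Tool frame: the origin (TCP) lies on the centre line of the jaws, within the pads' length; the fingertips stand 8 mm ahead of it and the grasp point (between the pads) lies 11 mm behind it; z points along the fingers, y is the line along which they close (so a half turn about z gives the same grasp; the last joint's range is limited). The gripper opens to 85 mm and grips with 20 to 120 N. Pads are 22 mm wide; open, the fingers measure 114 mm over their backs; the gripper's body (76 mm by 85 mm) begins 54 mm behind the grasp point. The pads swing forward as they close: fully open they stand 13 mm farther back than shut.
Start: joints at [0.973, 0.104, 0.097, 1.564, 0, 1.353], TCP at [0.222, 0.557, 0.239] pointing down, gripper open.
Joint ranges: [-2.99, 2.99], [-0.84, 1.86], [-1.1, 1.16], [-1.84, 2.11], [-1.51, 1.56], [-3.14, 3.14]. Speed limits (rad/s): [2.22, 2.22, 2.57, 3.14, 3.14, 3.14].

INTERFACE

Orientations are given as a unit quaternion [x, y, z, w].
In Python, from plant import bot, optics, job gives the robot as it stands.
- The arm moves only by the tool arm_command, never from a script. Its arguments are lists of equal length, an entry for each row: "gripper": the opening, from 0 (shut) to 1 (fully open); "translation": the shift along the tool's x, y, z in m, a list of three; "roll": the turn about the tool's z in degrees. In form: {"gripper": [gripper, ...], "translation": [[dx, dy, dz], ...], "roll": [roll, ...]}. A call has exactly 8 rows; each row shifts and turns the commanded pose from where the row before left it, along the tool's axes as they then stand; what a row does not reach is not made up. A row lasts 1/8 s, in which the tool goes at most 62.5 mm and 10.7 degrees, less where a joint would pass 70% of its speed; a pose out of reach is approached as far as the arm can. A call is refused whole if a number of a shift passes 0.0625 or a number of a turn 10.7, either way. A call with a gripper value outside its range is refused whole. The fingers move at their own pace and stop on an object; "grip_force" is the grip in N (left out, the last holds). Time passes only in rows, so rows that do not move let the fingers close, or fill a call up. It gives the time, the measured TCP pose, the force, the opening and the grip force at its end, in the units of the state.
- bot.read_state(): the state, without advancing time (a new reading comes with each control period).
- optics.snapshot(name): name is "side" or "top" or "wrist"; returns (picture, depth): 480x640x3 uint8, red, green, blue; 480x640 float32, m along the optical axis (not along the pixel's ray), 0 where there is no reading.
- optics.camera_params(name): a dict with "camera_matrix" (3x3 intrinsics, pixels), "cam_to_world" (4x4, takes a point from camera to world coordinates). Camera axes: x right, y down, z forward; pixel columns grow to the right and rows downward; lengths in m; the calibration is good to about 2 mm. A picture is of the moment at which its call begins: read the wrist's pose just before it. camera_params takes no time and is no camera call; for the wrist camera it gives the pose at the moment of the call.
- job.finish_job(): hands the job in; it is judged then, once.
Trained networks look in the newest picture that a camera, given by its name, has taken for a name from the list of things; names that differ only in an ending like _2 or _b are one class to them, and where a whole thing is asked for, a point or a joint stands for the part that bears it (a point fixed in the world has none). Each returns a list of dicts, best first, with "confidence" (0 to 1); they miss things now and then, are a little off and sometimes report something else, mostly with a low value. They report only what shows in the picture. A call takes as long as a camera call.
- optics.cut_out(camera, thing): "mask" (480x640 bool, what is visible of it) and "extent" ([left, top, width, height] in pixels, round what is visible of it).
- optics.mark_of(camera, thing): "point" ([column, row] in pixels: a listed point, or the origin of a listed thing).
The state is a dict: "time": time; "joint_positions": joint angles; "dq": joint speeds; "joint_torque": joint torques, N m; "tool_pos": TCP position; "orientation": TCP orientation; "wrist_force": force on the tool from outside, world axes, zero at the start; "ft_torque": the same for the moment, N m; "gripper_width": finger opening in m; "grip_force": force on a finger pad.
Only numpy, scipy, OpenCV 4.12 (cv2) and the standard library are available. Lean on these libraries where they do the work, as an engineer would, in place of code of your own. Each camera call takes 0.05 s, during which the arm holds its last target. There are 200 camera calls.

TASK

Clear the bench: with your fingertips, push the three loose hex nuts across the bench and through the open mouth of the low sheet-steel pan until all three lie wholly inside it. Only slide them, never pick them up or lift them, and do not disturb the ceramic cup standing among them or the hex bolt lying nearby.

Things in the scene. Friction and masses are not known exactly. Their poses are not given: they have to be found in the camera images.
- pan: open-fronted sheet-steel pan fixed to the bench, inside 150 mm wide (y) and 130 mm deep (x). Origin: middle of the mouth's front edge at bench height; x points level into the pan, z up. Floor 2 mm thick, ramped up from the bench over the first 24 mm; walls 3 mm thick, 28 mm high (14 mm at the mouth), rim to 31 mm; a 26 mm tab behind the back wall. Place and yaw vary.
- nut_1: plain dark steel M20 hex nut lying flat, loose, about 60 g; 30 mm across flats, 34 mm across corners, 16 mm high. Origin: centre of its underside; z up. Starts on the bench before the pan's mouth. Slides when pushed on its side, and slips off sideways if not pushed through its middle; fingertips 6 to 9 mm above the bench push it well and clear the pan's floor.
- nut_2: plain dark steel M20 hex nut lying flat, loose, about 60 g; 30 mm across flats, 34 mm across corners, 16 mm high. Origin: centre of its underside; z up. Starts on the bench before the pan's mouth. Slides when pushed on its side, and slips off sideways if not pushed through its middle; fingertips 6 to 9 mm above the bench push it well and clear the pan's floor.
- nut_3: plain dark steel M20 hex nut lying flat, loose, about 60 g; 30 mm across flats, 34 mm across corners, 16 mm high. Origin: centre of its underside; z up. Starts on the bench before the pan's mouth. Slides when pushed on its side, and slips off sideways if not pushed through its middle; fingertips 6 to 9 mm above the bench push it well and clear the pan's floor.
- cup: pink ceramic torch cup, 22 mm in diameter and 45 mm high, standing upright and loose among the nuts, light and easily knocked over; it may stand in the way between a nut and the pan. Origin: centre of its underside; z up. Leave it standing in place.
- bolt: plain steel hex bolt lying loose on the bench on the robot's side of the nuts, 80 mm long (along its y axis), 27 mm across the head, 24 mm high. Origin: centre of its underside. Leave it in place.

How it is judged:
By the outcome, as a careful person would: the job done as asked, in the order asked, and still so for the second after the job is handed in, with the robot touching nothing.
It also fails if it takes over 72 s, if anything falls off the work surface, if the arm or the gripper's body presses on something with over 40 N, if the wrist force passes 120 N, or if a joint passes its speed limit or range.

## Working session

There is one attempt and no reset: what is moved stays moved. The work goes in short steps, Python scripts to look and compute and a tool call to move; the robot and the scene stay as the last step left them, time stands still between calls to the robot, and variables do not carry over. Pictures are saved under pics/ and viewed, at most 10 in all, crops included, and the job is handed in when it is done.

Besides the shell and the picture viewer there is one more tool, called after "Call:" as name([rows], argument=value, ...), one row to a line, values as JSON. arm_command: Moves the arm, as the interface text tells. Its arguments: {"type":"object","properties":{"gripper":{"type":"array"},"translation":{"type":"array"},"roll":{"type":"array"},"grip_force":{"type":"number"}},"required":["gripper","translation","roll"]}

```bash
mkdir -p pics
cat > h.py <<'E'
import numpy as np, cv2
from plant import bot, optics, job
def world(cam,uv,z=None,depth=None):
    p=optics.camera_params(cam);K=np.array(p["camera_matrix"]);T=np.array(p["cam_to_world"])
    r=T[:3,:3]@np.linalg.inv(K)@np.array([uv[0],uv[1],1.0]);o=T[:3,3]
    return o+r*((z-o[2])/r[2] if depth is None else depth)
def cloud(cam,mask,d):
    p=optics.camera_params(cam);K=np.array(p["camera_matrix"]);T=np.array(p["cam_to_world"])
    v,u=np.nonzero(mask&(d>0));z=d[v,u]
    return (T[:3,:3]@(np.linalg.inv(K)@np.vstack([u,v,np.ones_like(u)])*z)).T+T[:3,3]
def survey(cam,things,save=None):
    im,d=optics.snapshot(cam)
    if save: cv2.imwrite(save,im[:,:,::-1])
    for t in things:
        for r in optics.cut_out(cam,t):
            if r["confidence"]<.3: continue
            P=cloud(cam,r["mask"],d)
            if len(P)<10: continue
            zt=np.percentile(P[:,2],90);Q=P[P[:,2]>zt-.006]
            print(t,round(r["confidence"],2),r["extent"],"top z %.3f"%zt,"bbox mid",((Q.max(0)+Q.min(0))/2).round(4)[:2],"mean",Q.mean(0).round(4)[:2],"size",(Q.max(0)-Q.min(0)).round(3)[:2])
    return im,d
E
python3 - <<'E'
from h import *
for c in("top","side"):
    survey(c,["nut_1","cup","bolt","pan"],f"pics/{c}1.png")
    for t in("pan","nut_1","cup","bolt"):
        for r in optics.mark_of(c,t): print(c,t,round(r["confidence"],2),np.round(r["point"]),world(c,r["point"],0).round(4))
s=bot.read_state();print(s)
E
```

```text
nut_1 0.71 [296.1, 168.9, 25.1, 21.9] top z 0.017 bbox mid [0.5992 0.0702] mean [0.5984 0.0701] size [0.03  0.029]
nut_1 0.69 [241.0, 245.1, 23.0, 21.2] top z 0.017 bbox mid [0.4701 0.1697] mean [0.4697 0.17  ] size [0.03  0.031]
nut_1 0.6 [303.9, 246.6, 18.7, 18.2] top z 0.018 bbox mid [0.4696 0.0636] mean [0.4689 0.0632] size [0.029 0.03 ]
cup 0.65 [242.3, 172.8, 15.3, 17.2] top z 0.045 bbox mid [0.5924 0.1717] mean [0.5917 0.1713] size [0.023 0.02 ]
cup 0.63 [281.8, 310.7, 48.8, 14.5] top z 0.022 bbox mid [0.3659 0.082 ] mean [0.3661 0.0966] size [0.023 0.078]
bolt 0.69 [280.4, 310.4, 51.7, 14.8] top z 0.022 bbox mid [0.3674 0.0845] mean [0.3662 0.1006] size [0.023 0.073]
pan 0.56 [410.2, 189.9, 100.5, 98.4] top z 0.024 bbox mid [ 0.4914 -0.1846] mean [ 0.489  -0.2136] size [0.17  0.162]
top pan 0.76 [412. 237.] [ 0.4988 -0.103   0.    ]
top nut_1 0.78 [314. 256.] [0.4694 0.065  0.    ]
top nut_1 0.72 [306. 179.] [0.6056 0.0761 0.    ]
top nut_1 0.6 [251. 256.] [0.4721 0.1731 0.    ]
top cup 0.62 [252. 187.] [0.5938 0.1712 0.    ]
top cup 0.53 [306. 320.] [0.3626 0.0817 0.    ]
nu
[... 1043 characters left out ...]
me': 0.9, 'joint_positions': array([9.73282152e-01, 1.04097260e-01, 9.73412637e-02, 1.56390097e+00,
       5.20581234e-06, 1.35307229e+00]), 'dq': array([-0.00068271,  0.00075587, -0.00209151,  0.00041685, -0.00260829,
       -0.00144313]), 'joint_torque': array([ 2.37899312e-04, -5.56765652e+01,  5.03764057e+01,  9.58873679e-04,
       -2.34966928e-04,  1.37432892e-05]), 'tool_pos': array([0.22246474, 0.55728293, 0.23935502]), 'orientation': array([1.88755849e-01, 9.82024045e-01, 6.50013773e-05, 2.52326185e-05]), 'wrist_force': array([-0.55581784,  0.88737855,  0.46137384]), 'ft_torque': array([ 0.01908555,  0.00477101, -0.00399981]), 'grip_force': 0.0, 'gripper_width': 0.08554062935651834}
```

View pics/top1.png

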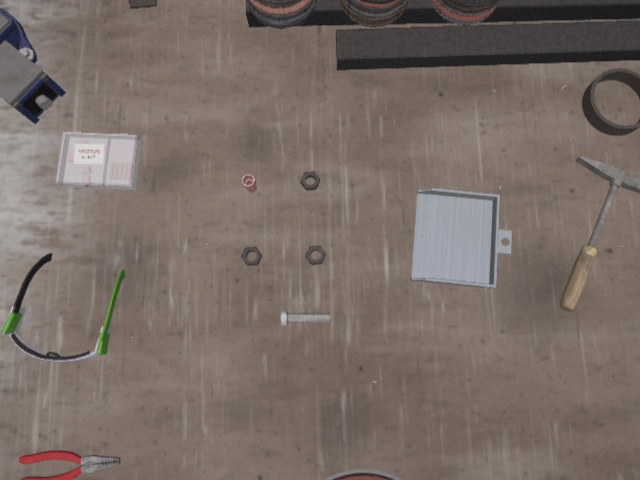

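The top view shows the nuts at about (310,181), (251,256) and (316,255), the cup at (248,181) and the bolt at (305,318). The pan's mouth faces left, with its middle at about (413,236). Next I'll get the pan's yaw.

Run:
```python
from h import *
for c in("top","side"):
    im,d=optics.snapshot(c)
    r=optics.cut_out(c,"pan")[0];P=cloud(c,r["mask"],d)
    for lo,hi in((.012,.04),(.022,.04)):
        Q=P[(P[:,2]>lo)&(P[:,2]<hi)][:,:2].astype(np.float32)
        rect=cv2.minAreaRect(Q*1000);print(c,lo,len(Q),np.round(rect[0],1),np.round(rect[1],1),round(rect[2],1),np.round(cv2.boxPoints(rect)).tolist())
    # near wall rims line fits (x low / x high walls)
    for s in(1,-1):
        W=P[(P[:,2]>.02)&(P[:,2]<.04)&(s*(P[:,0]-.492)>.055)&(P[:,1]>-.225)]
        if len(W)>20:
            k=np.polyfit(W[:,1],W[:,0],1);print(" wall",s,len(W),"yaw slope",k[0].round(3),"x at mouth",np.polyval(k,-.105).round(4))
```

```text
top 0.012 1390 [ 490.6 -185.6] [157.6 160.2] 81.5 [[400.0, -252.0], [558.0, -275.0], [581.0, -120.0], [423.0, -96.0]]
top 0.022 954 [ 489.9 -192. ] [144.8 159.6] 82.1 [[401.0, -253.0], [559.0, -275.0], [579.0, -131.0], [421.0, -109.0]]
 wall 1 219 yaw slope 0.128 x at mouth 0.5773
 wall -1 231 yaw slope 0.13 x at mouth 0.4236
side 0.012 841 [ 489.8 -186.9] [163.6 157.7] 82.0 [[400.0, -257.0], [556.0, -279.0], [579.0, -117.0], [423.0, -95.0]]
side 0.022 443 [ 489.8 -192.9] [151.9 157.8] 82.8 [[402.0, -258.0], [559.0, -278.0], [578.0, -127.0], [421.0, -108.0]]
 wall 1 79 yaw slope 0.139 x at mouth 0.5777
 wall -1 65 yaw slope 0.094 x at mouth 0.4226
```

Call:
arm_command([
  [0,0,0],
  [0,0,0],
  [0,0,0],
  [0,0,0],
  [0,0,0],
  [0,0,0],
  [0,0,0],
  [0,0,0],
], gripper=[0.15,0.15,0.15,0.15,0.15,0.15,0.15,0.15], roll=[9,9,9,9,9,9,9,5.2])

```text
time: 2.1
tool_pos: [0.2224, 0.5573, 0.2393]
orientation: [0.708, 0.706, 0.0, -0.0]
wrist_force: [0.1, -0.3, -0.5]
gripper_width: 0.013
grip_force: 0.0
```

Call:
arm_command([
  [-0.045,0.025,0],
  [-0.045,0.025,0],
  [-0.045,0.025,0],
  [-0.045,0.025,0],
  [-0.045,0.025,0],
  [-0.045,0.025,0],
  [-0.045,0.025,0],
  [-0.045,0.025,0],
], gripper=[0.15,0.15,0.15,0.15,0.15,0.15,0.15,0.15], roll=[0,0,0,0,0,0,0,0])

```text
time: 3.1
tool_pos: [0.4233, 0.1959, 0.2396]
orientation: [0.707, 0.707, 0.0, 0.0]
wrist_force: [1.2, -0.5, 0.4]
gripper_width: 0.0127
grip_force: 0.0
```

Call:
arm_command([
  [-0.031,0.017,0],
  [-0.031,0.017,0],
  [-0.031,0.0176,0],
  [0,0,0.04],
  [0,0,0.04],
  [0,0,0.04],
  [0,0,0.03],
  [0,0,0],
], gripper=[0.15,0.15,0.15,0.15,0.15,0.15,0.15,0.15], roll=[5.7,0,0,0,0,0,0,0])

```text
time: 4.1
tool_pos: [0.4663, 0.1014, 0.0873]
orientation: [0.741, 0.671, -0.001, -0.001]
wrist_force: [-0.1, 0.3, -0.5]
gripper_width: 0.0125
grip_force: 0.0
```

Run:
```python
from h import *
s=bot.read_state();print(s["tool_pos"].round(4),s["orientation"].round(3))
survey("wrist",["nut_1"],"pics/w1.png")
im,d=optics.snapshot("side");cv2.imwrite("pics/s2.png",cv2.resize(im[180:320,200:420,::-1],None,fx=3,fy=3))
P=cloud("side",np.ones(d.shape,bool),d);t=s["tool_pos"]
M=(abs(P[:,0]-t[0])<.03)&(abs(P[:,1]-t[1])<.02)&(P[:,2]>.03)
print("tip z",np.percentile(P[M][:,2],[0,1,5]).round(4), "TCP z",t[2])
```

```text
[0.4663 0.1014 0.0873] [ 0.741  0.671 -0.001 -0.001]
nut_1 0.93 [305.8, 281.9, 30.2, 47.5] top z 0.020 bbox mid [0.4658 0.0632] mean [0.4655 0.0644] size [0.017 0.031]
nut_1 0.85 [496.1, 253.6, 56.3, 51.8] top z 0.021 bbox mid [0.6019 0.0691] mean [0.6013 0.07  ] size [0.031 0.034]
nut_1 0.56 [288.5, 113.6, 55.4, 58.9] top z 0.020 bbox mid [0.4736 0.1695] mean [0.4736 0.1697] size [0.03  0.033]
tip z [0.0837 0.0887 0.0978] TCP z 0.08733467278115575
```

View pics/s2.png

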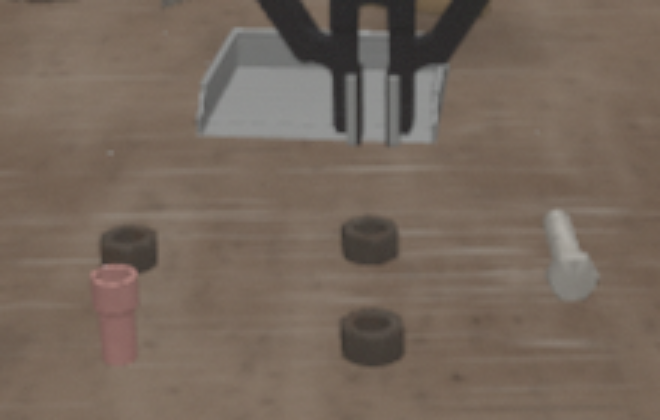

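Side view: the fingers are above nut C with a narrow gap, tips at about (317,228) and (331,228) in the full frame, and nothing has been disturbed. I'll work out the tip height from that.

Run:
```python
from h import *
p=optics.camera_params("side");T=np.array(p["cam_to_world"]);o=T[:3,3]
for uv in((317,227.7),(331,227.7)):
    g=world("side",uv,0.0);k=(0.101+.008-o[1])/(g[1]-o[1]);print((o+k*(g-o)).round(4),o.round(2))
```

```text
[0.4796 0.109  0.0836] [0.49 0.83 0.37]
[0.4587 0.109  0.0833] [0.49 0.83 0.37]
```

Call:
arm_command([
  [0.004,0.007,0],
  [0,0,0.03],
  [0,0,0.03],
  [0,0,0.015],
  [0,0,0],
  [-0.01,0,0],
  [-0.01,0,0],
  [-0.012,0,0],
], gripper=[0.15,0.15,0.15,0.15,0.15,0.15,0.15,0.15], roll=[0,0,0,0,0,0,0,0])

```text
time: 5.25
tool_pos: [0.4727, 0.0719, 0.015]
orientation: [0.741, 0.671, 0.0, 0.0]
wrist_force: [-0.0, 0.3, 1.0]
gripper_width: 0.0127
grip_force: 0.3
```

Run:
```python
from h import *
s=bot.read_state();print(s["tool_pos"].round(4),s["orientation"].round(3))
survey("wrist",["nut_1"]);survey("side",["nut_1"],"pics/s3.png")
```

```text
[0.4727 0.0719 0.015 ] [0.741 0.671 0.    0.   ]
nut_1 0.81 [243.1, 6.6, 91.3, 105.5] top z 0.017 bbox mid [0.4711 0.1692] mean [0.4712 0.1693] size [0.031 0.034]
nut_1 0.68 [559.2, 241.8, 80.7, 80.6] top z 0.016 bbox mid [0.5969 0.0683] mean [0.5957 0.0694] size [0.027 0.034]
nut_1 0.62 [292.9, 314.7, 51.5, 71.5] top z 0.017 bbox mid [0.4689 0.0463] mean [0.4696 0.0459] size [0.022 0.035]
nut_1 0.63 [313.3, 280.7, 23.4, 23.2] top z 0.017 bbox mid [0.4713 0.1706] mean [0.4713 0.1737] size [0.029 0.035]
nut_1 0.6 [233.9, 256.6, 19.8, 11.5] top z 0.017 bbox mid [0.5994 0.0716] mean [0.5995 0.0725] size [0.03  0.031]
nut_1 0.59 [318.7, 246.2, 6.8, 15.3] top z 0.017 bbox mid [0.4721 0.0464] mean [0.4719 0.0479] size [0.009 0.033]
```

Call:
arm_command([
  [-0.012,0,0.002],
  [-0.015,0,0],
  [-0.015,0,0],
  [-0.015,0,0],
  [-0.015,0,0],
  [-0.015,0,0],
  [-0.015,0,0],
  [-0.015,0,0],
], gripper=[0.15,0.15,0.15,0.15,0.15,0.15,0.15,0.15], roll=[0,0,0,0,0,0,0,0])

```text
time: 6.45
tool_pos: [0.4606, -0.0447, 0.0123]
orientation: [0.741, 0.671, 0.0, 0.0]
wrist_force: [0.3, -0.4, -0.7]
gripper_width: 0.0128
grip_force: 0.1
```

Run:
```python
from h import *
s=bot.read_state();print(s["tool_pos"].round(4),s["orientation"].round(3))
survey("wrist",["nut_1"]);survey("top",["nut_1"],"pics/t3.png")
```

```text
[ 0.4606 -0.0447  0.0123] [0.741 0.671 0.    0.   ]
nut_1 0.51 [629.5, 0.6, 9.6, 15.1] top z 0.006 bbox mid [0.5878 0.0594] mean [0.5869 0.0591] size [0.007 0.006]
nut_1 0.7 [240.0, 248.3, 24.9, 17.9] top z 0.017 bbox mid [0.4701 0.1698] mean [0.4702 0.1701] size [0.03  0.032]
nut_1 0.49 [298.4, 171.1, 23.9, 19.4] top z 0.017 bbox mid [0.5991 0.0694] mean [0.5987 0.0695] size [0.03  0.031]
```

Run:
```python
from h import *
im,_=optics.snapshot("wrist");cv2.imwrite("pics/w4.png",im[:,:,::-1])
```

```text
(no output)
```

View pics/w4.png

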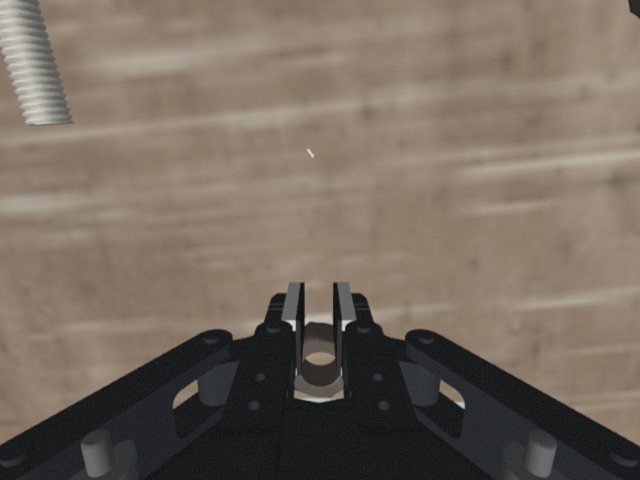

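The nut sits centred between the fingers at (320,362), so I'll carry on pushing.

Call:
arm_command([
  [-0.015,0,0],
  [-0.015,0,0],
  [-0.015,0,0],
  [-0.015,0,0],
  [-0.015,0,0],
  [-0.015,0,0],
  [-0.015,0,0],
  [-0.009,0,0],
], gripper=[0.15,0.15,0.15,0.15,0.15,0.15,0.15,0.15], roll=[0,0,0,0,0,0,0,0])

```text
time: 7.7
tool_pos: [0.4493, -0.1581, 0.0123]
orientation: [0.741, 0.671, 0.0, -0.0]
wrist_force: [0.8, 1.3, -0.9]
gripper_width: 0.0128
grip_force: 0.2
```

Call:
arm_command([
  [0,0,0],
  [0.02,0,0],
  [0.02,0,-0.02],
  [0.03,0,-0.05],
  [0.06,0.01,-0.01],
  [0.05,0.03,0],
  [0.05,0.03,0],
  [0.05,0.03,0],
], gripper=[0.15,0.15,0.15,0.15,0.15,0.15,0.15,0.15], roll=[0,0,0,0,0,4,4.3,4.3])

```text
time: 8.7
tool_pos: [0.5871, 0.1061, 0.0925]
orientation: [0.811, 0.585, 0.0, 0.0]
wrist_force: [1.2, -1.7, -0.1]
gripper_width: 0.0128
grip_force: 0.0
```

Run:
```python
from h import *
s=bot.read_state();print(s["tool_pos"].round(4),s["orientation"].round(3))
survey("wrist",["nut_1"]);survey("top",["nut_1"],"pics/t4.png");survey("side",["nut_1"])
```

```text
[0.5871 0.1061 0.0925] [0.811 0.585 0.    0.   ]
nut_1 0.87 [86.8, 192.9, 62.0, 49.5] top z 0.015 bbox mid [0.4718 0.1708] mean [0.4731 0.171 ] size [0.031 0.034]
nut_1 0.8 [327.6, 271.8, 51.1, 36.1] top z 0.015 bbox mid [0.6014 0.0865] mean [0.6075 0.077 ] size [0.029 0.053]
nut_1 0.72 [452.9, 259.2, 16.8, 17.1] top z 0.019 bbox mid [ 0.4463 -0.1831] mean [ 0.4461 -0.1827] size [0.029 0.032]
nut_1 0.71 [235.0, 256.1, 17.7, 10.9] top z 0.017 bbox mid [0.5998 0.0714] mean [0.6    0.0738] size [0.028 0.033]
nut_1 0.69 [324.7, 201.1, 13.5, 10.7] top z 0.019 bbox mid [ 0.4469 -0.1826] mean [ 0.4474 -0.1801] size [0.031 0.036]
nut_1 0.67 [316.9, 282.3, 19.4, 19.1] top z 0.017 bbox mid [0.4713 0.1714] mean [0.4714 0.1734] size [0.029 0.035]
```

Call:
arm_command([
  [0.012,0.0225,0],
  [0,0,0],
  [0,0,0.03],
  [0,0,0.03],
  [0,0,0.02],
  [0,0,0],
  [-0.006,0,0],
  [0,0,0],
], gripper=[0.15,0.15,0.15,0.15,0.15,0.15,0.15,0.15], roll=[0,0,0,0,0,0,0,0])

```text
time: 10.0
tool_pos: [0.6103, 0.1017, 0.0138]
orientation: [0.81, 0.586, 0.001, 0.001]
wrist_force: [-0.3, 0.5, 0.1]
gripper_width: 0.0127
grip_force: 0.0
```

Run:
```python
from h import *
s=bot.read_state();print(s["tool_pos"].round(4),s["orientation"].round(3))
survey("side",["nut_1"])
im,_=optics.snapshot("wrist");cv2.imwrite("pics/w5.png",im[:,:,::-1])
```

```text
[0.6103 0.1017 0.0138] [0.81  0.586 0.001 0.001]
nut_1 0.9 [316.0, 280.3, 16.6, 22.2] top z 0.017 bbox mid [0.472  0.1732] mean [0.472  0.1745] size [0.027 0.032]
nut_1 0.67 [324.7, 202.4, 16.7, 11.4] top z 0.019 bbox mid [ 0.4469 -0.1804] mean [ 0.4471 -0.18  ] size [0.031 0.033]
nut_1 0.63 [247.0, 256.0, 5.5, 11.6] top z 0.017 bbox mid [0.5894 0.0698] mean [0.5889 0.0716] size [0.009 0.024]
```

View pics/w5.png

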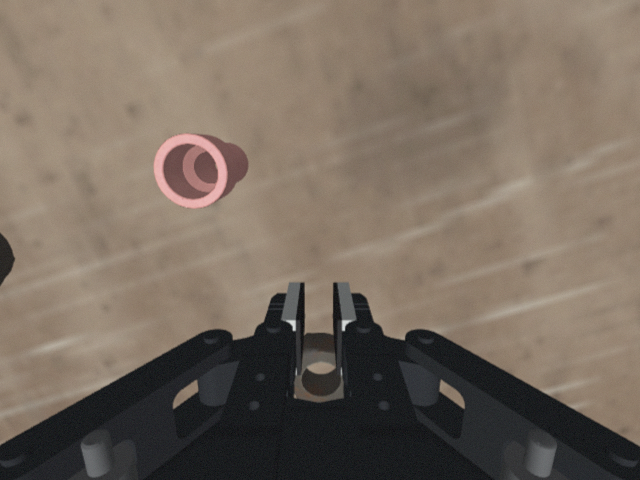

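The nut is centred in the gap at (321,365), and the cup stands clear at (195,170).

Call:
arm_command([
  [-0.015,0,0.001],
  [-0.015,0,0],
  [-0.015,0,0],
  [-0.015,0,0],
  [-0.015,0,0],
  [-0.015,0,0],
  [-0.015,0,0],
  [-0.015,0,0],
], gripper=[0.15,0.15,0.15,0.15,0.15,0.15,0.15,0.15], roll=[0,0,0,0,0,0,0,0])

```text
time: 11.15
tool_pos: [0.5715, -0.0126, 0.0113]
orientation: [0.81, 0.586, 0.0, -0.0]
wrist_force: [0.3, 0.5, 0.4]
gripper_width: 0.0132
grip_force: 0.2
```

Call:
arm_command([
  [-0.015,0,0],
  [-0.015,0,0],
  [-0.014,0,0],
  [-0.014,0,0],
  [-0.012,-0.0012,0],
  [-0.012,-0.0012,0],
  [-0.012,-0.0012,0],
  [-0.012,-0.0012,0],
], gripper=[0.15,0.15,0.15,0.15,0.15,0.15,0.15,0.15], roll=[0,0,0,0,-2.7,-2.7,-2.7,-2.7])

```text
time: 12.15
tool_pos: [0.537, -0.1127, 0.0114]
orientation: [0.751, 0.66, 0.0, -0.0]
wrist_force: [0.5, 0.7, 1.0]
gripper_width: 0.0127
grip_force: 0.4
```

Run:
```python
from h import *
s=bot.read_state();print(s["tool_pos"].round(4),s["orientation"].round(3))
survey("side",["nut_1"]);survey("top",["nut_1"])
im,_=optics.snapshot("wrist");cv2.imwrite("pics/w6.png",im[240:,:,::-1])
```

```text
[ 0.537  -0.1127  0.0114] [ 0.751  0.66   0.    -0.   ]
nut_1 0.62 [286.3, 211.5, 4.8, 7.8] top z 0.019 bbox mid [ 0.5376 -0.1347] mean [ 0.5375 -0.1328] size [0.007 0.029]
nut_1 0.5 [325.4, 201.6, 14.7, 7.9] top z 0.019 bbox mid [ 0.4468 -0.1813] mean [ 0.4471 -0.18  ] size [0.031 0.034]
nut_1 0.81 [241.2, 245.1, 22.6, 20.9] top z 0.017 bbox mid [0.4704 0.1695] mean [0.47   0.1691] size [0.029 0.029]
```

View pics/w6.png

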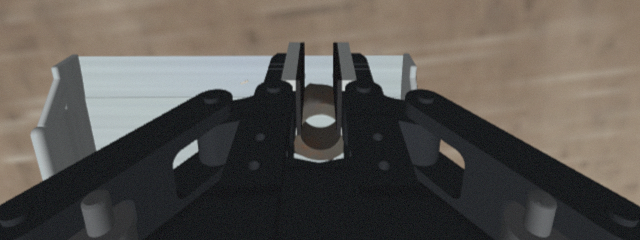

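Nut A is still centred at (320,370 full frame) and inside the mouth. I'll finish this push, retreat and go to nut B.

Call:
arm_command([
  [-0.013,0,-0.001],
  [-0.013,0,0],
  [-0.013,0,0],
  [-0.012,0,0],
  [0,0,0],
  [0.02,0,0],
  [0.02,0,-0.02],
  [0.03,0,-0.05],
], gripper=[0.15,0.15,0.15,0.15,0.15,0.15,0.15,0.15], roll=[0,0,0,0,0,0,0,0])

```text
time: 13.4
tool_pos: [0.5378, -0.0907, 0.0806]
orientation: [0.752, 0.66, -0.001, -0.002]
wrist_force: [-0.1, -0.2, -0.3]
gripper_width: 0.013
grip_force: 0.0
```

Call:
arm_command([
  [0.05,-0.018,-0.01],
  [0.05,-0.018,0],
  [0.05,-0.018,0],
  [0.05,-0.018,0],
  [0.05,-0.018,0],
  [0.048,-0.02,0],
  [0,0,0],
  [0,0,0],
], gripper=[0.15,0.15,0.15,0.15,0.15,0.15,0.15,0.15], roll=[0,0,0,0,0,0,-10.3,0])

```text
time: 14.4
tool_pos: [0.4683, 0.218, 0.0922]
orientation: [0.689, 0.725, -0.0, -0.0]
wrist_force: [-0.3, -0.3, -0.2]
gripper_width: 0.0127
grip_force: 0.0
```

Run:
```python
from h import *
s=bot.read_state();print(s["tool_pos"].round(4),s["orientation"].round(3))
survey("side",["nut_1","cup","bolt"]);survey("top",["nut_1"]);survey("wrist",["nut_1"])
```

```text
[0.4683 0.218  0.0922] [ 0.689  0.725 -0.    -0.   ]
nut_1 0.59 [315.2, 280.4, 19.1, 19.8] top z 0.017 bbox mid [0.4707 0.1731] mean [0.471  0.1752] size [0.027 0.031]
nut_1 0.42 [322.8, 207.0, 8.6, 5.6] top z 0.095 bbox mid [0.4637 0.2155] mean [0.464  0.2226] size [0.006 0.025]
cup 0.9 [230.9, 266.5, 14.7, 34.2] top z 0.045 bbox mid [0.5926 0.1726] mean [0.5926 0.1739] size [0.021 0.023]
bolt 0.81 [380.9, 248.8, 19.7, 30.4] top z 0.023 bbox mid [0.368  0.0861] mean [0.3676 0.1047] size [0.022 0.078]
nut_1 0.81 [449.8, 207.9, 28.0, 19.4] top z 0.019 bbox mid [ 0.5267 -0.1892] mean [ 0.5263 -0.1893] size [0.03  0.032]
nut_1 0.79 [241.5, 246.7, 21.4, 21.0] top z 0.018 bbox mid [0.4702 0.1699] mean [0.4699 0.17  ] size [0.03  0.032]
nut_1 0.78 [450.6, 255.7, 22.6, 17.9] top z 0.019 bbox mid [ 0.4462 -0.1829] mean [ 0.4465 -0.1827] size [0.029 0.033]
nut_1 0.59 [305.1, 288.9, 28.4, 48.4] top z 0.017 bbox mid [0.4713 0.1851] mean [0.471 0.172] size [0.02  0.064]
```

Call:
arm_command([
  [0,0,0.03],
  [0,0,0.03],
  [0,0,0.0195],
  [0,0,0],
  [-0.01,0,0],
  [-0.0125,0,0],
  [-0.014,0,0],
  [-0.014,0,0],
], gripper=[0.15,0.15,0.15,0.15,0.15,0.15,0.15,0.15], roll=[0,0,0,0,0,0,0,0])

```text
time: 15.8
tool_pos: [0.4722, 0.165, 0.0133]
orientation: [0.69, 0.724, 0.0, 0.0]
wrist_force: [-0.3, -0.1, 0.4]
gripper_width: 0.013
grip_force: 0.5
```

Run:
```python
from h import *
s=bot.read_state();print(s["tool_pos"].round(4),s["orientation"].round(3))
im,_=optics.snapshot("wrist");cv2.imwrite("pics/w7.png",im[240:,:,::-1])
```

```text
[0.4722 0.165  0.0133] [0.69  0.724 0.    0.   ]
```

View pics/w7.png

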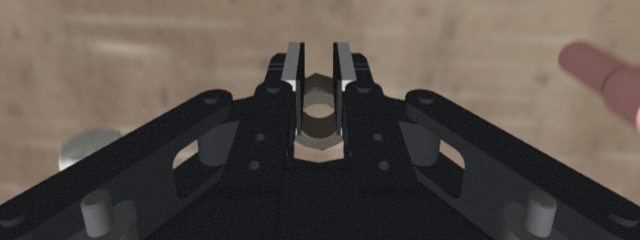

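Nut B is centred at (320,365 full frame) with a corner nested in the gap.

Call:
arm_command([
  [-0.015,0,0.001],
  [-0.015,0,0],
  [-0.015,0,0],
  [-0.015,0,0],
  [-0.015,0,0],
  [-0.015,0,0],
  [-0.015,0,0],
  [-0.015,0,0],
], gripper=[0.15,0.15,0.15,0.15,0.15,0.15,0.15,0.15], roll=[0,0,0,0,0,0,0,0])

```text
time: 16.85
tool_pos: [0.4778, 0.0452, 0.0118]
orientation: [0.689, 0.724, 0.0, 0.0]
wrist_force: [0.6, 0.4, -0.7]
gripper_width: 0.0127
grip_force: 0.2
```

Call:
arm_command([
  [-0.015,0,0],
  [-0.015,0,0],
  [-0.015,0,0],
  [-0.015,0,0],
  [-0.015,0,0],
  [-0.015,0,0],
  [-0.015,0,0],
  [-0.01,0,0],
], gripper=[0.15,0.15,0.15,0.15,0.15,0.15,0.15,0.15], roll=[0,0,0,0,0,0,0,0])

```text
time: 17.85
tool_pos: [0.4835, -0.0696, 0.0118]
orientation: [0.69, 0.724, 0.0, 0.0]
wrist_force: [-0.1, 0.6, 0.4]
gripper_width: 0.0127
grip_force: 0.2
```

Run:
```python
from h import *
s=bot.read_state();print(s["tool_pos"].round(4),s["orientation"].round(3))
im,_=optics.snapshot("wrist");cv2.imwrite("pics/w8.png",im[240:,:,::-1])
```

```text
[ 0.4835 -0.0696  0.0118] [0.69  0.724 0.    0.   ]
```

View pics/w8.png

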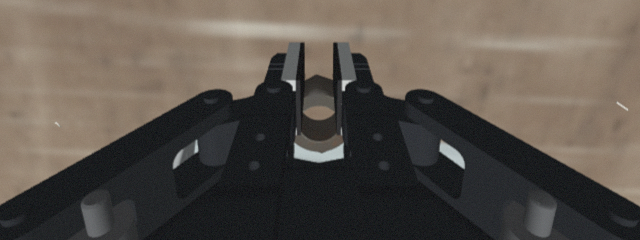

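Nut B is still centred at (320,365) and about to climb the ramp. This is the last push, then retreat.

Call:
arm_command([
  [-0.012,0,0],
  [-0.012,0,0],
  [-0.012,0,0],
  [-0.012,0,0],
  [-0.008,0,0],
  [0,0,0],
  [0.02,0,0],
  [0.02,0,0],
], gripper=[0.15,0.15,0.15,0.15,0.15,0.15,0.15,0.15], roll=[0,0,0,0,0,0,0,0])

```text
time: 18.9
tool_pos: [0.4839, -0.0829, 0.0117]
orientation: [0.689, 0.724, 0.0, -0.0]
wrist_force: [-0.3, -0.8, -0.0]
gripper_width: 0.0129
grip_force: 0.0
```

Call:
arm_command([
  [0.02,0,-0.03],
  [0.02,0,-0.05],
  [0.04,0,-0.04],
  [0.04,0,-0.03],
  [0.04,0,0],
  [0.04,0,0],
  [0,0,0],
  [0,0,0],
], gripper=[0.15,0.15,0.15,0.15,0.15,0.15,0.15,0.15], roll=[0,0,0,0,0,0,0,0])

```text
time: 19.9
tool_pos: [0.4738, 0.1159, 0.1617]
orientation: [0.689, 0.725, -0.0, -0.0]
wrist_force: [-0.2, 0.1, 0.2]
gripper_width: 0.0127
grip_force: 0.0
```

Run:
```python
from h import *
s=bot.read_state();print(s["tool_pos"].round(4),s["time"])
survey("top",["nut_1","cup","bolt"],"pics/t9.png");survey("side",["nut_1","cup","bolt"])
im=cv2.imread("pics/t9.png");cv2.imwrite("pics/t9c.png",cv2.resize(im[140:340,220:530],None,fx=2.5,fy=2.5))
```

```text
[0.4738 0.1159 0.1617] 19.9
nut_1 0.8 [432.6, 231.8, 20.6, 23.3] top z 0.019 bbox mid [ 0.486  -0.1486] mean [ 0.4862 -0.1491] size [0.029 0.03 ]
nut_1 0.54 [449.5, 208.1, 26.2, 21.2] top z 0.019 bbox mid [ 0.5259 -0.1895] mean [ 0.5261 -0.1893] size [0.031 0.032]
nut_1 0.47 [450.9, 255.5, 20.1, 18.8] top z 0.019 bbox mid [ 0.4462 -0.1819] mean [ 0.4465 -0.1824] size [0.029 0.031]
bolt 0.76 [304.9, 316.2, 25.2, 8.7] top z 0.017 bbox mid [0.3646 0.0617] mean [0.3649 0.0613] size [0.013 0.038]
nut_1 0.68 [305.6, 205.2, 14.2, 13.9] top z 0.019 bbox mid [ 0.4872 -0.1487] mean [ 0.4871 -0.1469] size [0.028 0.032]
nut_1 0.66 [321.1, 199.8, 18.4, 12.6] top z 0.019 bbox mid [ 0.4468 -0.182 ] mean [ 0.4467 -0.1798] size [0.031 0.035]
cup 0.89 [230.4, 267.6, 13.8, 30.7] top z 0.044 bbox mid [0.5924 0.1732] mean [0.5931 0.1746] size [0.02  0.023]
cup 0.46 [323.5, 200.3, 18.3, 9.6] top z 0.019 bbox mid [ 0.4468 -0.182 ] mean [ 0.4466 -0.1798] size [0.031 0.035]
bolt 0.89 [381.6, 251.0, 21.5, 29.1] top z 0.023 bbox mid [0.3673 0.0919] mean [0.3677 0.1067] size [0.023 0.065]
```

View pics/t9c.png

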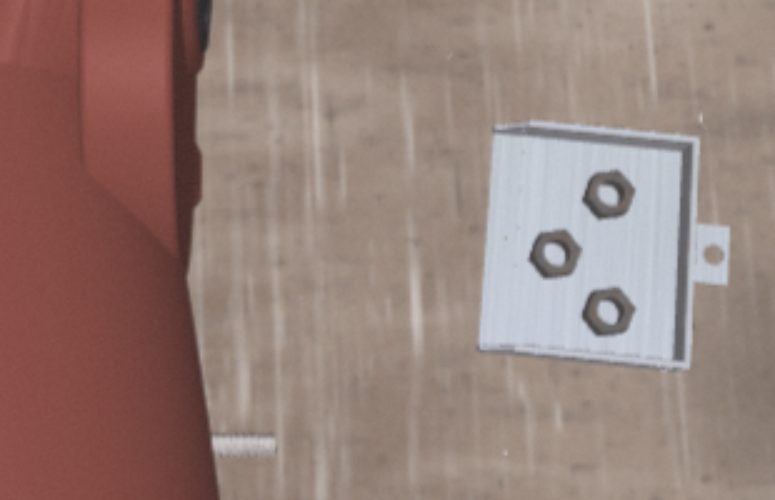

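All three nuts lie flat and wholly inside the pan, at crop pixels (608,194), (555,253) and (608,312). The side camera puts the cup and bolt where they started.

```bash
python3 -c "
from plant import job;print(job.finish_job())"
```

```text
the job is handed in; nothing more can be done
None
```

All three nuts were slid into the pan and lie wholly inside it, the cup and bolt were left where they stood, and the job was handed in at about 20 s.

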